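Hang the drill holster on its keyhole slots and latch it

ROBOT

A 6-joint arm with a two-finger parallel gripper is mounted at the origin on a cart in front of the work surface, level with it; the furniture and walls round the work are solid. World frame = base frame: x ahead of the robot, y to its left, z up, the work surface at z = 0. Lengths are in m, angles in rad, forces in N, time in s.
With the tool pointing down it reaches from about 0.425 to 0.95 m from the base axis. Payload 3.5 kg.
Tool frame: the origin (TCP) lies midway between the tips of the shut fingers; the grasp point (between the pads) lies 19 mm behind it; z points along the fingers, y is the line along which they close (so a half turn about z gives the same grasp; the last joint's range is limited). The gripper opens to 85 mm and grips with 20 to 120 N. Pads are 22 mm wide; open, the fingers measure 114 mm over their backs; the gripper's body (76 mm by 85 mm) begins 54 mm behind the grasp point. The pads swing forward as they close: fully open they stand 13 mm farther back than shut.
Start: joints at [1.161, 0.286, 1.577, -0, 1.279, -0.15], TCP at [0.173, 0.652, 0.197] pointing down, gripper open.
Joint ranges: [-2.77, 2.77], [-0.9, 2.22], [0.21, 2.48], [-1.53, 4.67], [0.24, 2.81], [-2.84, 2.84]. Speed limits (rad/s): [2.79, 2.79, 3.14, 3.14, 3.14, 3.14].

INTERFACE

Orientations are given as a unit quaternion [x, y, z, w].
In Python, from plant import get_state, read_camera, ctrl gives the robot as it stands.
- The arm moves only by the shell command python3 -m crank 'ROWS' [FORCE]. ROWS is JSON, a list of rows, each a list of 3 entries, a list of its own where there are three numbers: the shift along the tool's x, y, z in mm, then the turn about the tool's z in degrees, then the closure in counts, from 0 (fully open) to 255 (shut). In form: [[[tx, ty, tz], yaw, claw], ...]. A call has 1 to 10 rows; each row is the pose to reach, as a shift and turn from the pose commanded when the call began, along the tool's axes at that moment; what a row does not reach only later rows make up. A row lasts 1/10 s, in which the tool goes at most 50 mm and 8.59 degrees, less where a joint would pass 70% of its speed; a pose out of reach is approached as far as the arm can. A call with a gripper value outside its range is refused whole. The fingers move at their own pace and stop on an object; FORCE is the grip in N (left out, the last holds). Time passes only in rows, so rows that repeat a pose let the fingers close. It gives the time, the measured TCP pose, the force, the opening and the grip force at its end, in the units of the state.
- get_state(): the state, without advancing time (a new reading comes with each control period).
- read_camera(name): name is "scene" or "top"; returns a dict with "frame" (400x640x3 uint8, blue, green, red), "range_z" (400x640 float32, m along the optical axis (not along the pixel's ray), 0 where there is no reading), "vfov" (degrees; the focal length in pixels is half the picture's height over the tangent of half this angle, whatever the lens; pixels are square), "cx", "cy" (the principal point, pixels), "k1" (the pictures are not rectified: a ray, as slopes to the right and down, at radius r is drawn at 1 + k1 r^2 times it, then the intrinsics apply), "origin" and "orientation" of the camera in the world. Camera axes: x right, y down, z forward; pixel columns grow to the right and rows downward; lengths in m; the calibration is good to about 2 mm. A picture is of the moment at which its call begins.
- ctrl.sign_off(): hands the job in; it is judged then, once.
The state is a dict: "time": time; "qpos": joint angles; "dq": joint speeds; "joint_efforts": joint torques, N m; "eef_pos": TCP position; "tcp_rot": TCP orientation; "contact_force": force on the tool from outside, world axes, zero at the start; "wrist_torque": the same for the moment, N m; "opening": opening from 0.0 (shut) to 1.0 (fully open); "finger_force": force on a finger pad.
Only numpy, scipy, OpenCV 4.12 (cv2) and the standard library are available. Lean on these libraries where they do the work, as an engineer would, in place of code of your own. Each camera call takes 0.05 s, during which the arm holds its last target. There are 200 camera calls.

TASK

Hang the blue steel drill holster on the tool board: lift the spring latch on the board's top edge and turn its tongue aside, pass the holster's two keyholes over the two screw heads, and slide the holster down until it hangs fully home on the screws. Then lift the latch again and turn its tongue back over the top of the holster's back plate until it drops shut, let go, and leave the other things on the bench where they stand.

Things in the scene. Friction and masses are not known exactly. Their poses are not given: they have to be found in the camera images.
- board: upright plywood tool board, fixed, 300 mm wide (y -110 to 190), 18 thick, 210 high; its plank foot reaches 15 mm ahead. Origin: on the bench, in the plane of the front face, at the middle of the holster's place. x points into the board, away from the robot, y left, z up. At y 86 to 186, z 30 to 132 mm a roll of black tape hangs on a peg that stands out 34 mm; leave it
- screw_left (a point): middle of the outer face of the left screw's head. The screws stand out of the board's front at board y +54 and -54, z 183 mm: a shank 8 mm thick and 7 mm long, then a head 16 mm across and 5 mm thick, so this point is 12 mm ahead of the board. Axes as the board's
- screw_right (a point): the same on the right screw, 108 mm to the right of the left one
- holster: loose blue steel drill holster, 0.28 to 0.46 kg, standing upright. Origin: lower edge of its back plate's rear face, mid-width; x points to the rear (into the board once hung), y left, z up. Back plate 150 wide, 115 high, 4 mm thick (x -4 to 0). Screws in the entries: origin at board x 0, y 0, z 123 mm; fully home: x 0, y 0, z about 103 mm, the plate's top edge at z 218 mm
- holster_grip (a point): where to grip the holster from above: midway between the flat outer side walls of its open pocket, which is 60 mm wide (y -30 to 30), reaches from x -4 to -94 mm ahead of the back plate and is 80 mm high. The point lies at holster x -58, y 0, z 65 mm; axes as the holster's
- keyhole_left (a point): centre of the left keyhole's wide entry on the plate's rear face, at holster y +54, z 60 mm; the entry is 21 mm across, and above it a slot 11.5 mm wide runs up to z 84 mm. Axes as the holster's
- keyhole_right (a point): the same for the right keyhole, at holster y -54 mm
- latch_grip (a point): on the upright axis of the latch that stands on the board's top edge, 20 mm behind the front face at board y 0; at z 250 mm when down. Here to be gripped: a round knurled collar 26 mm across, 33 high (11 mm above this point, 22 below). Under it a steel tongue, 13 wide, 6 thick, reaches 44 mm from the axis, its underside at z 220.5 mm when down
- latch (a joint): turn of the latch, rad, growing counterclockwise from above. 0: tongue points straight out of the board's front, over the place of the back plate (shut, as it begins). 1.4: tongue points right along the board, out of the way (open). Stops at -0.06 and 1.46. It drops into a notch at 0 and at 1.4, each with about 0.1 rad of play; between them it turns only while lifted, else stays up
- latch_lift (a joint): lift of the latch, m: 0 fully down, 0.010 at most. A spring draws it down with 3 N at the bottom and 5.5 N at the top, beside its weight of 1 N. It must be lifted by at least 7 mm to turn; 9 mm is right
- glue_bottle: white wood-glue bottle with a red nozzle, 36 x 62 x 191 mm, standing; leave it
- jar_screws: clear screw-top jar with a black lid, 62 mm across, 89 mm high; leave it
- jar_oil: narrow clear screw-top jar with a black lid, 50 mm across, 102 mm high; leave it
- paint_pot: small cream paint tin, 71 mm across, 83 mm high; leave it
- white_box: white carton, 55 x 90 x 40 mm high, lying in the front left or the front right of the board (the holster stands on the other side); leave it
- tape_measure: yellow tape measure standing on edge, 33 x 81 x 64 mm high; leave it
- sanding_block: brown sanding block, 62 x 113 x 35 mm high; leave it

How it is judged:
On the way, in this order (a step that is already met when the one before it is completed fails the run):
1. the latch is turned aside to its open notch and down (value of joint latch above 1.25 rad and value of joint latch_lift below 0.002 m), for 0.1 s.
2. the holster hangs fully home on both screws (x of holster in the frame of board between -0.005 and 0.004 m and y of holster in the frame of board between -0.004 and 0.004 m and z of holster in the frame of board between 0.098 and 0.1065 m and angle between the z axis of holster and the z axis of board, either way round below 0.08 rad and angle between the x axis of holster and the x axis of board, either way round below 0.08 rad), for 0.2 s.
At the end, for the whole second after the job is handed in: The holster hangs at rest, fully home on both screws (within 5 mm of the board, 4 mm sideways, 3.5 mm of its lowest height, upright within 0.08 rad), and the latch is shut: tongue over the back plate within 0.13 rad and fully down (within 2 mm) (all of step 2 and value of joint latch_lift below 0.002 m and value of joint latch below 0.13 rad and linear speed of holster below 0.02 m/s); the robot touches nothing.
It fails at once if another thing on the bench is moved by more than 30 mm (distance of any of glue_bottle, jar_screws, jar_oil, paint_pot, white_box, tape_measure, sanding_block from where it was at the start of the episode above 0.03 m).
It also fails if it takes over 72 s, if anything falls off the work surface, if the arm or the gripper's body presses on something with over 40 N, if the wrist force passes 120 N, or if a joint passes its speed limit or range.

## Working session

There is one attempt and no reset: what is moved stays moved. The work goes in short steps, Python scripts to look and compute and a shell command to move; the robot and the scene stay as the last step left them, time stands still between calls to the robot, and variables do not carry over. Pictures are saved under pics/ and viewed, at most 13 in all, crops included, and the job is handed in when it is done.

```bash
mkdir -p pics; ls; cat > h.py <<'E'
import numpy as np, cv2
from scipy.spatial.transform import Rotation as R
from plant import get_state, read_camera, ctrl
def cam(n):
    c=read_camera(n); c['R']=R.from_quat(c['orientation']).as_matrix(); c['o']=np.array(c['origin'])
    c['f']=200/np.tan(np.radians(c['vfov'])/2); return c
def slopes(c,uv):
    f=c['f']; K=np.array([[f,0,c['cx']],[0,f,c['cy']],[0,0,1.]])
    uv=np.asarray(uv,float).reshape(-1,2); d=(uv-[c['cx'],c['cy']])/f; p=d.copy()
    for _ in range(30): p=d/(1+c['k1']*(p**2).sum(1,keepdims=True))
    return p
def rays(c,uv):
    p=slopes(c,uv); return np.c_[p,np.ones(len(p))]@c['R'].T
def plane(c,uv,z):
    d=rays(c,uv); return c['o']+d*((z-c['o'][2])/d[:,2])[:,None]
def cloud(c):
    v,u=np.mgrid[0:400,0:640]; uv=np.c_[u.ravel(),v.ravel()]
    return (c['o']+rays(c,uv)*c['range_z'].reshape(-1,1)).reshape(400,640,3)
def tri(c1,uv1,c2,uv2):
    d1=rays(c1,uv1)[0];d2=rays(c2,uv2)[0]
    s=np.linalg.lstsq(np.c_[d1,-d2],c2['o']-c1['o'],rcond=None)[0]
    a=c1['o']+s[0]*d1;b=c2['o']+s[1]*d2
    return (a+b)/2,np.linalg.norm(a-b)
def st():
    s=get_state(); 
    print('t',s['time'],'p',np.round(s['eef_pos'],4),'F',np.round(s['contact_force'],1),'op',s['opening'],'ff',s['finger_force'])
    return s
E
python3 - <<'E'
from h import *
s=st(); print(s['tcp_rot'],R.from_quat(s['tcp_rot']).as_matrix().round(3))
for n in('scene','top'):
    c=cam(n); cv2.imwrite(f'pics/{n}0.png',c['frame']); print(n,c['o'],c['R'].round(3).tolist(),c['f'],c['cx'],c['cy'],c['k1'])
E
```

```text
pics
t 0.0 p [0.1731 0.6517 0.1956] F [ 0.2 -0.1  0. ] op 0.9977660877811838 ff 0.0
[ 1.29528624e-01  9.91574960e-01 -1.15358462e-03 -3.21723343e-04] [[-0.966  0.257 -0.001]
 [ 0.257  0.966 -0.002]
 [ 0.    -0.002 -1.   ]]
scene [0.06014911 0.61953469 1.6230998 ] [[-0.843, -0.472, 0.257], [-0.537, 0.74, -0.405], [0.001, -0.479, -0.878]] 477.2566913412364 318.713945114212 202.2955489478864 -0.08664146015109388
top [ 0.37613803 -0.01787121  1.6027583 ] [[0.01, -0.997, 0.08], [-1.0, -0.011, -0.004], [0.005, -0.08, -0.997]] 467.3307709351447 321.297913003673 196.1384694128373 0.034971364479326354
```

View pics/scene0.png

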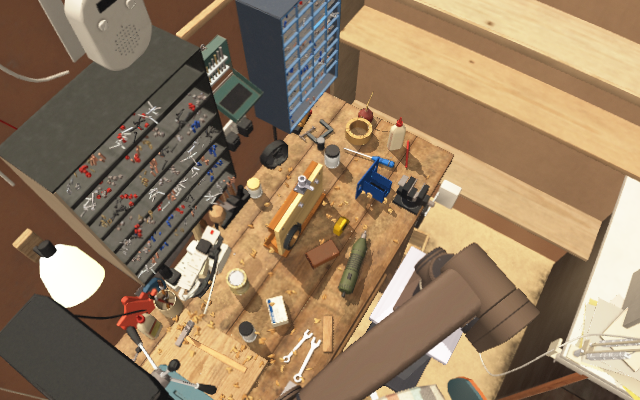

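View pics/top0.png

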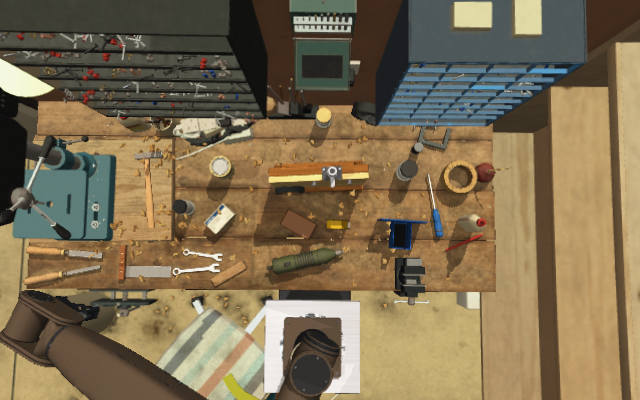

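The scene view shows the board at about (298,205), with the holster at (375,183) and the latch at (304,183). In the top view the board lies at (318,175), the latch at (331,174) and the holster at (400,234). Next I'll enlarge both areas.

```bash
python3 - <<'E'
from h import *
t=cam('top');s=cam('scene')
z=lambda c,u,v,w,h,k:cv2.resize(c['frame'][v:v+h,u:u+w],None,fx=k,fy=k,interpolation=cv2.INTER_CUBIC)
a=z(t,260,150,120,60,6.66); a=cv2.resize(a,(800,300)) # n/a aspect ok? 120*6.66=800,60*5
a=cv2.resize(t['frame'][150:195,260:380],(800,300),interpolation=cv2.INTER_CUBIC)
b=cv2.resize(t['frame'][210:255,370:430],(400,300),interpolation=cv2.INTER_CUBIC)
d=cv2.resize(s['frame'][155:260,260:400],(400,300),interpolation=cv2.INTER_CUBIC)
cv2.imwrite('pics/crop1.png',np.vstack([a,np.hstack([b,d])]))
P=cloud(t)
hsv=cv2.cvtColor(t['frame'],cv2.COLOR_BGR2HSV)
# holster: blue in ROI
m=cv2.inRange(hsv,(100,120,40),(130,255,255)); m2=np.zeros_like(m); m2[205:262,370:428]=m[205:262,370:428]
pts=P[m2>0]; print(len(pts),np.percentile(pts,[2,50,98],axis=0).round(3))
top=pts[pts[:,2]>.105]; print('top edge',len(top),top.mean(0), np.ptp(top,axis=0))
pts2=top[:,:2]; print(cv2.minAreaRect(pts2.astype(np.float32)*1000))
poc=pts[(pts[:,2]>.07)&(pts[:,2]<.09)]; print('pocket rim',len(poc),cv2.minAreaRect(poc[:,:2].astype(np.float32)*1000))
# board
roi=P[150:200,255:380].reshape(-1,3); b=roi[(roi[:,2]>.195)&(roi[:,2]<.225)]
print('board top',len(b),np.median(b[:,2]),cv2.minAreaRect(b[:,:2].astype(np.float32)*1000))
l=roi[roi[:,2]>.235]; print('latch',len(l),l.mean(0),l.max(0),l.min(0))
for nm,(u0,u1,v0,v1) in dict(bottle=(460,490,210,240)).items():
    q=P[v0:v1,u0:u1].reshape(-1,3); q=q[q[:,2]>.03]; print(nm,q.mean(0),q.max(0))
E
```

```text
390 [[ 0.331 -0.335 -0.001]
 [ 0.385 -0.301  0.055]
 [ 0.425 -0.227  0.118]]
top edge 60 [ 0.41932172 -0.27842082  0.16339937] [0.0493119  0.34021443 1.4975917 ]
((408.9505615234375, -186.4903106689453), (24.985301971435547, 342.65423583984375), 6.841448783874512)
pocket rim 79 ((377.3275451660156, -266.104736328125), (107.0395736694336, 88.92707824707031), 85.37606811523438)
board top 1411 0.20961714211354354 ((546.1303100585938, -15.730331420898438), (67.8384780883789, 298.9818115234375), 3.287883996963501)
latch 95 [ 0.51286597 -0.04558413  0.58402405] [ 0.5694231  -0.01787121  1.6027583 ] [ 0.37613803 -0.06591871  0.23646824]
bottle [ 0.41587059 -0.50338532  0.12267161] [ 0.44687403 -0.01787121  1.6027583 ]
```

View pics/crop1.png

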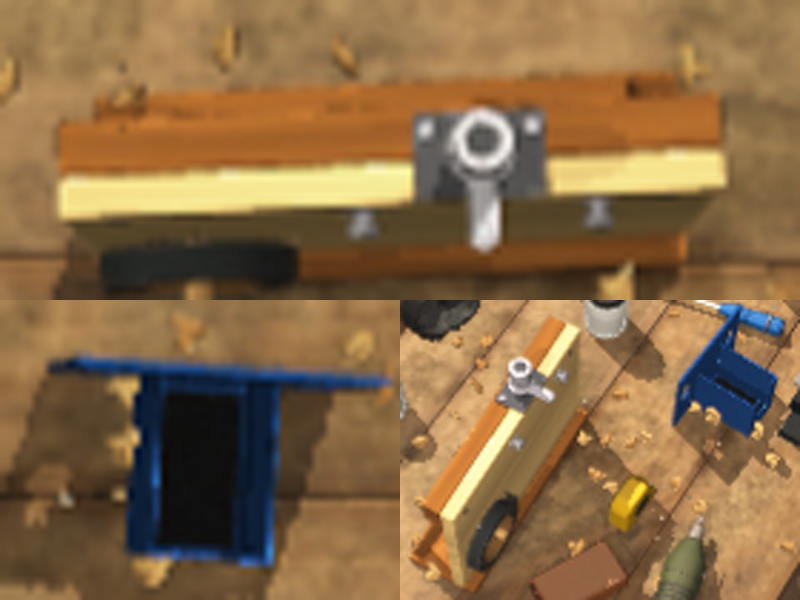

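The crop shows, in the top view, the board's cream top strip with its front edge running from about (269,182.7) to (368.8,178.2). It also shows the collar at (332.6,170.7) with the tongue pointing forward, screws at (314.5,183.3) and (349.7,181.8), and the holster plate's top edge from (377.5,265-ish) to the right. Next I'll fit these at subpixel level.

```bash
cat > m.py <<'E'
from h import *
def line(uv):
    vx,vy,x,y=cv2.fitLine(np.float32(uv),cv2.DIST_HUBER,0,.01,.01).ravel(); return np.array([vx,vy]),np.array([x,y])
def board(t):
    g=t['frame'].astype(np.float32); hsv=cv2.cvtColor(t['frame'],cv2.COLOR_BGR2HSV)
    # cream: per column lower edge, subpixel on V gradient
    V=hsv[...,2].astype(np.float32); e=[]
    for u in list(range(272,318))+list(range(345,366)):
        v0=int(round(182.7-(u-269)*.045)); w=slice(v0-4,v0+6)
        gr=-np.diff(V[w,u]); 
        k=int(gr.argmax()); 
        if 0<k<len(gr)-1:
            a,b,c=gr[k-1:k+2]; e.append((u,v0-4+k+.5+.5*(a-c)/(a-2*b+c)))
    e=np.array(e); d,p=line(e)
    r=(e-p)@np.array([-d[1],d[0]]); 
    return e,d,p,r.std()
E
python3 - <<'E'
from m import *
t=cam('top');s=cam('scene')
e,d,p,r=board(t); X=plane(t,e,.21)
dd,pp=line(X[:,:2]); 
if dd[1]<0: dd=-dd
print('board y axis',dd,'yaw deg',np.degrees(np.arctan2(-dd[0],dd[1])),'rms',r)
xa=np.array([dd[1],-dd[0]])
print('front face pt',pp)
hsv=cv2.cvtColor(t['frame'],cv2.COLOR_BGR2HSV)
# board ends on cream row centre
for v in (177,178,179,180,181,182): 
    print(v,[int(x) for x in hsv[v,263:275,2]],[int(x) for x in hsv[v,362:374,2]])
# tops: depth histogram
P=cloud(t)
for (a,b) in [(290,160),(290,170),(290,176),(290,179),(360,176),(332,171),(332,184)]: print((a,b),P[b,a].round(4))
# bright low-saturation latch parts
for c,roi,n in ((t,(318,158,350,192),'top'),(s,(288,165,325,215),'scene')):
    h=cv2.cvtColor(c['frame'],cv2.COLOR_BGR2HSV); x0,y0,x1,y1=roi
    m=(h[...,1]<60)&(h[...,2]>110); 
    q=np.zeros_like(m);q[y0:y1,x0:x1]=m[y0:y1,x0:x1]
    print(n); print('\n'.join(''.join('#' if k else '.' for k in row) for row in q[y0:y1,x0:x1]))
E
```

```text
board y axis [-0.05345533  0.99857026] yaw deg 3.0642252 rms 0.20881827584517612
front face pt [0.53463846 0.02184342]
177 [152, 154, 146, 147, 151, 175, 231, 245, 246, 246, 246, 246] [241, 240, 239, 232, 232, 230, 217, 125, 125, 129, 135, 137]
178 [150, 151, 151, 148, 143, 184, 244, 245, 245, 246, 246, 246] [198, 192, 181, 141, 136, 131, 127, 120, 121, 125, 134, 133]
179 [144, 148, 156, 156, 149, 183, 242, 245, 245, 245, 245, 245] [86, 86, 85, 85, 93, 111, 123, 123, 123, 123, 125, 127]
180 [149, 152, 156, 157, 156, 187, 242, 245, 245, 246, 246, 246] [83, 82, 81, 87, 106, 126, 125, 131, 131, 126, 124, 126]
181 [154, 155, 159, 158, 155, 185, 240, 245, 244, 243, 242, 239] [83, 83, 86, 99, 119, 124, 123, 134, 134, 129, 126, 129]
182 [153, 151, 155, 156, 152, 167, 212, 220, 214, 208, 202, 189] [89, 90, 100, 120, 122, 119, 120, 128, 134, 134, 133, 135]
(290, 160) [ 0.6303  0.0848 -0.0055]
(290, 170) [0.5658 0.0706 0.2106]
(290, 176) [0.5478 0.0703 0.2102]
(290, 179) [0.5389 0.0702 0.209 ]
(360, 176) [ 0.5497 -0.1394  0.2132]
(332, 171) [ 0.5576 -0.0542  0.2593]
(332, 184) [ 0.5229 -0.0553
[... 2341 characters left out ...]
................
.........#..#........................
........##...........................
........#.#..........................
.......#..#..........................
.....................................
......#.#...#........................
.....#..#...#........................
...##......####......................
...#......#####......................
...#..#......##......................
.##..........#.......................
.....................................
....#................................
#....................................
.....................................
..#..................................
.....................................
.....................................
```

```bash
python3 - <<'E'
from m import *
t=cam('top');s=cam('scene')
th=np.radians(3.06); xa=np.array([np.cos(th),np.sin(th)]); ya=np.array([-xa[1],xa[0]]); fp=np.array([0.53464,0.02184])
def bd(X): return (X[:2]-fp)@xa, X[:2]@ya
L=plane(t,[[268.1,179.5]],.21)[0]; Rr=plane(t,[[368.7,176.8]],.21)[0]
print('ends y0:',L[:2]@ya-.190, Rr[:2]@ya+.110)
def centroid(c,roi,cond):
    h=cv2.cvtColor(c['frame'],cv2.COLOR_BGR2HSV); x0,y0,x1,y1=roi
    v,u=np.nonzero(cond(h[y0:y1,x0:x1])); return np.array([u.mean()+x0,v.mean()+y0]),len(u)
col=plane(t,[[332,170.5]],.261)[0]; print('collar',col,bd(col))
cs,_=tri(t,[332,170.5],s,[288+13.2,165+13.5]),0; print('tri',cs)
# screws: brightest spots (head face/edge) both views
for n,rt,rs in (('L',(308,177,320,190),(285,200,310,225)),('R',(343,175,355,188),(312,178,322,186))):
    for c,(x0,y0,x1,y1) in ((t,rt),(s,rs)):
        h=cv2.cvtColor(c['frame'],cv2.COLOR_BGR2HSV); print(n,c is t); print(np.array2string(h[y0:y1,x0:x1,2]).replace('\n ','\n') if c is t else '\n'.join(''.join('#' if k<60 and w>100 else '.' for k,w in zip(a,b)) for a,b in zip(h[y0:y1,x0:x1,1],h[y0:y1,x0:x1,2])))
E
```

```text
ends y0: -0.08313039594297537 -0.08476885224348706
collar [ 0.55885908 -0.05411058  0.261     ] (np.float64(0.020130173984646244), np.float64(-0.08386626765994368))
tri (array([ 0.55873415, -0.05438122,  0.2587136 ]), np.float64(0.0009615500354301414))
L True
[[246 246 246 246 246 246 246 246 246 246 246 246]
[246 246 246 246 246 246 246 246 246 246 246 246]
[246 246 246 246 246 246 245 244 243 242 240 239]
[227 226 226 226 226 226 225 217 209 204 196 182]
[ 96  86  86  87  87  98 114 102  87  91  89  89]
[ 87  87  88  93  90 119 146 115  83  84  85  84]
[ 84  83  84  86 100 133 147 111  89  81  84  83]
[ 84  85  84  88 110 142 135 110  91  80  84  85]
[ 87  87  87  90 100 115  93  84  86  88  88  87]
[ 89  89  89  90  91  90  91  90  90  90  90  91]
[ 99  98  98  99 101  99  93  93  93  94  96  98]
[107 109 108 109 109 106  95  96  96  98  97 101]
[ 95  95  95  95  95  95  97  97  97  97  99  98]]
L False
..........#..#...........
..........#..............
.........#.#...#.........
........#..#...#.........
......##......####.......
......##.#...#####.......
......#..#......##......
[... 524 characters left out ...]
46]
[236 237 237 237 237 237 241 241 242 246 246 246]
[240 241 241 241 241 242 246 246 246 246 246 246]
[232 231 231 231 229 228 228 228 227 227 226 226]
[139 131 126 121 116 113 121 110  99  91  81  83]
[ 86  87  86  84  86 109 143 117  88  83  84  84]
[ 83  83  83  82  82  97 146 118  79  82  82  82]
[ 83  84  83  83  86 113 139 121  93  83  86  85]
[ 86  87  88  86  92 119 114 103  94  89  90  91]
[ 90  89  90  90  91  88  79  74  82  93  92  93]
[ 92  92  94  94  94  93  92  91  94  96  97  97]
[107 108 108 110 109 107 108 108 109 109 109 109]
[121 121 120 119 118 119 118 118 118 117 116 117]]
R False
..........
...##.....
...####...
..#####...
..#####...
....##....
..........
..........
```

```bash
cat >> h.py <<'E'
TH=np.radians(3.06); XA=np.array([np.cos(TH),np.sin(TH)]); YA=np.array([-XA[1],XA[0]])
O=np.array([0.53464,0.02184]); O=O+YA*(-.0839-O@YA)   # board origin, world xy
def b2w(x,y): return O+x*XA+y*YA
def go(x,y,z,phi=None):
    s=st(); M=R.from_quat(s['tcp_rot']).as_matrix(); f=np.degrees(np.arctan2(M[1,0],M[0,0]))
    d=M.T@(np.array([x,y,z])-s['eef_pos'])*1000
    print('shift',d.round(1),'yaw', None if phi is None else round((f-phi+180)%360-180,2),'phi',round(f,2),'tilt',M[:,2].round(4),'j6',round(s['qpos'][5],2))
E
python3 - <<'E'
from h import *
print(O,b2w(.02,0)); go(*b2w(.02,0),.32,95)
E
```

```text
[ 0.5387594  -0.05521884] [ 0.55873089 -0.05415121]
t 0.4 p [0.1733 0.6523 0.1968] F [ 0.3  0.4 -0.1] op 0.9981746493105754 ff 0.0
shift [-553.9 -583.7 -123. ] yaw 70.12 phi 165.12 tilt [-1.e-04 -3.e-04 -1.e+00] j6 -0.15
```

```bash
python3 -m crank '[[[0,0,-50],0,0],[[0,0,-100],0,0],[[-35,-36,-123],8,0],[[-70,-73,-123],16,0],[[-105,-110,-123],24,0],[[-140,-147,-123],32,0],[[-175,-184,-123],40,0],[[-210,-221,-123],48,0],[[-245,-258,-123],56,0],[[-280,-295,-123],62,0]]'; python3 -c "
from h import *
go(*b2w(.02,0),.32,95)"
```

```text
time: 1.4
eef_pos: [0.3632, 0.3035, 0.3204]
tcp_rot: [0.623, 0.782, 0.001, 0.0]
contact_force: [0.5, 0.9, 0.6]
opening: 0.997
finger_force: 0.0
t 1.4 p [0.3632 0.3035 0.3204] F [0.5 0.9 0.6] op 0.9973109964478127 ff 0.0
shift [-392.2  111.     0.4] yaw 7.86 phi 102.86 tilt [ 1.1e-03  5.0e-04 -1.0e+00] j6 0.26
```

```bash
python3 -m crank '[[[-48,13,0],0,0],[[-96,26,0],0,0],[[-144,39,0],4,0],[[-192,52,0],8,0],[[-240,65,0],8,0],[[-288,80,0],8,0],[[-336,95,0],8,0],[[-380,108,0],8,0],[[-392,111,0],8,0],[[-392,111,0],8,0]]'; python3 -c "
from h import *
go(*b2w(.02,0),.235,95)"
```

```text
time: 2.4
eef_pos: [0.5601, -0.0528, 0.3194]
tcp_rot: [0.676, 0.737, -0.0, -0.001]
contact_force: [-0.5, 1.0, 0.1]
opening: 0.999
finger_force: 0.0
t 2.4 p [ 0.5601 -0.0528  0.3194] F [-0.5  1.   0.1] op 0.9991947485629825 ff 0.0
shift [-1.3 -1.4 84.4] yaw -0.05 phi 94.95 tilt [-1.2e-03  6.0e-04 -1.0e+00] j6 -0.36
```

```bash
python3 -m crank '[[[-1,-1,40],0,0],[[-1,-1,70],0,0],[[-1,-1,84],0,0],[[-1,-1,84],0,120],[[-1,-1,84],0,255],[[-1,-1,84],0,255],[[-1,-1,84],0,255],[[-1,-1,84],0,255],[[-1,-1,84],0,255],[[-1,-1,84],0,255]]' 40; python3 -c "
from h import *
go(*b2w(.02,0),.235,95)"
```

```text
time: 3.4
eef_pos: [0.559, -0.0525, 0.2363]
tcp_rot: [0.675, 0.738, 0.0, 0.0]
contact_force: [-0.5, 0.3, -0.9]
opening: 0.001
finger_force: 0.0
t 3.4 p [ 0.559  -0.0525  0.2363] F [-0.5  0.3 -0.9] op 0.0007811738440965475 ff 0.0
shift [-1.6 -0.4  1.3] yaw 0.11 phi 95.11 tilt [ 3.e-04 -1.e-04 -1.e+00] j6 -0.36
```

```bash
python3 - <<'E'
from h import *
t=cam('top');s=cam('scene')
b=cv2.resize(t['frame'][130:210,280:386],(400,300),interpolation=cv2.INTER_CUBIC)
d=cv2.resize(s['frame'][130:235,250:390],(400,300),interpolation=cv2.INTER_CUBIC)
cv2.imwrite('pics/crop2.png',np.hstack([b,d])); st()
E
```

```text
t 3.5 p [ 0.5589 -0.0525  0.236 ] F [-0.3 -0.2  0.4] op -0.0005694685237255853 ff 0.0
```

View pics/crop2.png

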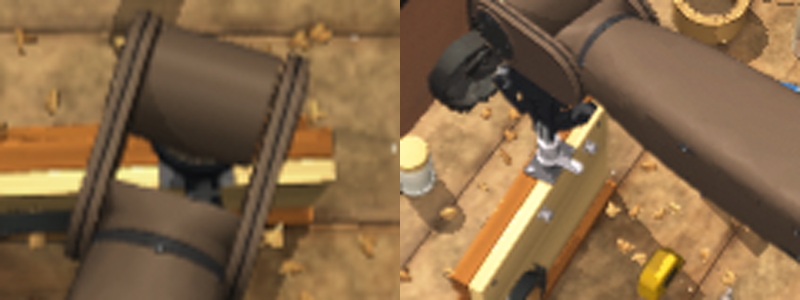

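The crop shows the gripper over the board, with the dark finger parts meeting the collar at about (545,130). Whether the collar is held isn't clear, so I'll zoom in and check depth.

```bash
python3 - <<'E'
from h import *
s=cam('scene')
d=cv2.resize(s['frame'][145:205,270:340],(700,600),interpolation=cv2.INTER_CUBIC)
cv2.imwrite('pics/crop3.png',d)
P=cloud(s)
for v in range(160,192,3): print(v,[tuple((P[v,u]*1000).round().astype(int).tolist()) for u in range(290,322,4)])
E
```

```text
160 [(570, -18, 406), (553, -16, 423), (512, 18, 498), (494, 24, 521), (478, 28, 539), (461, 32, 558), (457, 20, 546), (439, 27, 569)]
163 [(590, -42, 343), (554, -16, 406), (541, -19, 413), (531, -26, 412), (478, 27, 523), (462, 31, 540), (454, 24, 539), (438, 28, 557)]
166 [(589, -39, 331), (570, -35, 351), (557, -40, 356), (539, -36, 375), (530, -46, 370), (462, 32, 527), (510, -60, 368), (502, -71, 361)]
169 [(694, -168, 54), (575, -42, 320), (561, -43, 330), (538, -35, 361), (540, -58, 329), (518, -50, 358), (505, -52, 366), (547, -141, 213)]
172 [(708, -184, 0), (692, -189, 6), (562, -44, 311), (542, -39, 333), (532, -46, 333), (516, -46, 347), (500, -45, 363), (541, -133, 209)]
175 [(698, -170, 3), (686, -180, 1), (60, 620, 1623), (548, -46, 302), (531, -44, 319), (559, -109, 207), (546, -113, 212), (542, -133, 189)]
178 [(691, -160, 1), (679, -170, -3), (562, -42, 276), (548, -45, 284), (563, -89, 210), (551, -96, 212), (539, -103, 213), (542, -133, 169)]
181 [(685, -150, -2), (668, -155, 5), (566, -45, 249), (551, -49, 257), (556, -79, 211), (543, -84, 216), (540, -104, 190), (530, -114, 185)]
184 [(674, -135, 5), (663, -146, -1), (569, -49, 220), (549, -45, 245), (544, -61, 227), (541, -80, 202), (541, -106, 165), (540, -131, 131)]
187 [(668, -125, 1), (579, -38, 209), (564, -41, 217), (550, -44, 225), (538, -52, 225), (526, -58, 227), (539, -103, 151), (543, -135, 101)]
190 [(661, -116, -2), (570, -25, 214), (560, -34, 211), (547, -40, 214), (537, -49, 210), (539, -76, 169), (539, -102, 131), (541, -132, 86)]
```

View pics/crop3.png

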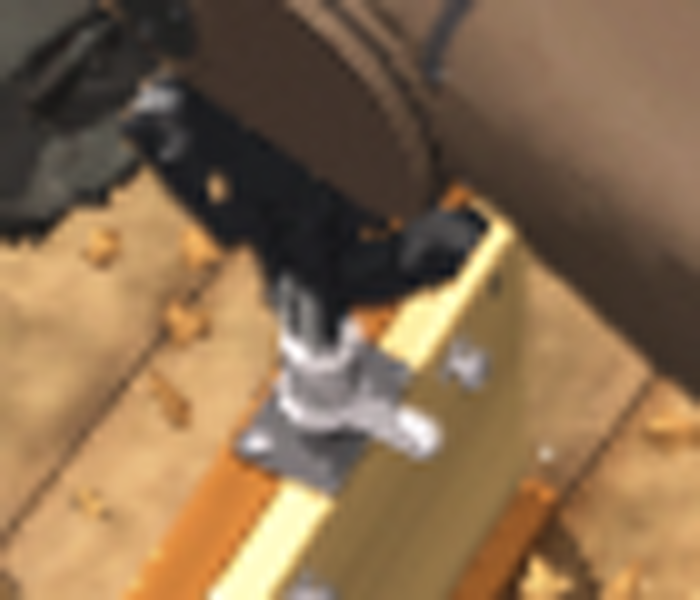

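The crop shows the fingers shut and narrow, ending at about (302,176) just where the collar ring at (302,181) begins, so they look to be above it and not around it. I'll raise the tool and check the real tip height by depth.

```bash
python3 -m crank '[[[0,0,-40],0,255],[[0,0,-80],0,255],[[0,0,-80],0,255],[[0,0,-80],0,255]]'; python3 - <<'E'
from h import *
s=cam('scene'); e=st()['eef_pos']; P=cloud(s).reshape(-1,3)
m=np.hypot(P[:,0]-e[0],P[:,1]-e[1])<.03; q=P[m]; q=q[(q[:,2]>.2)&(q[:,2]<.45)]
print(np.histogram(q[:,2],bins=np.arange(.2,.46,.01)))
b=q[(q[:,2]>.28)&(q[:,2]<.36)]
for p in b[b[:,2].argsort()][:12]: print(p.round(3))
cv2.imwrite('pics/crop4.png',cv2.resize(s['frame'][125:200,260:340],(640,600),interpolation=cv2.INTER_CUBIC))
E
```

```text
time: 3.95
eef_pos: [0.5595, -0.0526, 0.3175]
tcp_rot: [0.675, 0.738, 0.001, 0.001]
contact_force: [0.5, 0.4, -0.7]
opening: 0.0
finger_force: 0.0
t 4.0 p [ 0.5587 -0.0524  0.3156] F [-1.   0.1 -0.9] op 0.0017024085887802562 ff 0.0
(array([21, 79, 33, 11, 13, 24, 27,  0,  0,  0,  0,  0,  0,  0,  0,  5, 15,
       15, 13, 14, 44, 16, 15, 29, 17]), array([0.2 , 0.21, 0.22, 0.23, 0.24, 0.25, 0.26, 0.27, 0.28, 0.29, 0.3 ,
       0.31, 0.32, 0.33, 0.34, 0.35, 0.36, 0.37, 0.38, 0.39, 0.4 , 0.41,
       0.42, 0.43, 0.44, 0.45]))
[ 0.552 -0.044  0.354]
[ 0.551 -0.048  0.355]
[ 0.558 -0.041  0.359]
[ 0.555 -0.042  0.36 ]
[ 0.547 -0.047  0.36 ]
```

View pics/crop4.png

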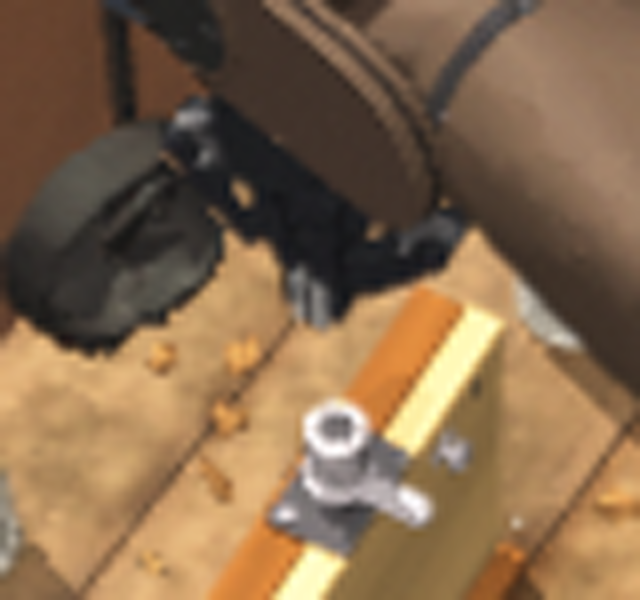

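The crop shows the shut fingertips at about (299,165), and by depth they sit at z≈0.35 while the reported TCP is at 0.316. The fingers therefore end about 34 mm short of the reported TCP, so they closed above the collar. I'll allow for this and go lower, watching the force.

```bash
python3 -m crank '[[[-1,-1,0],0,0],[[-1,-1,20],0,0],[[-1,-1,50],0,0],[[-1,-1,80],0,0],[[-1,-1,105],0,0],[[-1,-1,112],0,0],[[-1,-1,114],0,0],[[-1,-1,114],0,0]]' 50; python3 -m crank '[[[0,0,0],0,150],[[0,0,0],0,255],[[0,0,0],0,255],[[0,0,0],0,255],[[0,0,0],0,255],[[0,0,0],0,255]]' 50;  python3 -c "
from h import *
go(*b2w(.02,0),.2,95)"
```

```text
time: 4.8
eef_pos: [0.5583, -0.0536, 0.2026]
tcp_rot: [0.675, 0.738, 0.0, 0.0]
contact_force: [0.1, 0.3, 0.9]
opening: 1.002
finger_force: 0.0
time: 5.4
eef_pos: [0.558, -0.0536, 0.2028]
tcp_rot: [0.675, 0.738, -0.0, 0.0]
contact_force: [-3.1, 0.1, 3.3]
opening: 0.282
finger_force: 49.0
t 5.4 p [ 0.558  -0.0536  0.2028] F [-3.1  0.1  3.3] op 0.2817457346977705 ff 49.02851343154907
shift [-0.6  0.7  2.8] yaw 0.12 phi 95.12 tilt [-0.e+00 -3.e-04 -1.e+00] j6 -0.37
```

```bash
python3 -m crank '[[[0,0,-5],0,255],[[0,0,-9],0,255],[[0,0,-9],0,255],[[0,0,-9],-8,255],[[0,0,-9],-16,255],[[0,0,-9],-24,255],[[0,0,-9],-32,255],[[0,0,-9],-40,255]]' 60; python3 -c "
from h import *
st()"
```

```text
time: 6.2
eef_pos: [0.5571, -0.0538, 0.2095]
tcp_rot: [0.379, 0.925, -0.001, -0.001]
contact_force: [0.6, -1.8, -5.8]
opening: 0.281
finger_force: 59.1
t 6.2 p [ 0.5571 -0.0538  0.2095] F [ 0.6 -1.8 -5.8] op 0.2808695576281526 ff 59.09957706928253
```

```bash
python3 -m crank '[[[0,0,0],-8,255],[[0,0,0],-16,255],[[0,0,0],-24,255],[[0,0,0],-32,255],[[0,0,0],-40,255],[[0,0,0],-40,255],[[0,0,0],-40,255],[[0,0,4],-40,255],[[0,0,9],-40,255],[[0,0,9],-40,255]]'; python3 -c "
from h import *
go(0.5588,-.0541,.3,183)"
```

```text
time: 7.2
eef_pos: [0.5569, -0.0545, 0.2029]
tcp_rot: [0.044, 0.999, -0.001, -0.002]
contact_force: [-6.0, -4.6, -0.6]
opening: 0.279
finger_force: 59.9
t 7.2 p [ 0.5569 -0.0545  0.2029] F [-6.  -4.6 -0.6] op 0.2791007808960085 ff 59.85392510890961
shift [ -1.6   0.3 -97.1] yaw -8.05 phi 174.95 tilt [-0.0035 -0.0022 -1.    ] j6 -1.76
```

```bash
python3 -m crank '[[[0,0,0],0,150],[[0,0,0],0,0],[[0,0,0],0,0],[[0,0,-20],0,0],[[0,0,-60],0,0],[[0,0,-100],0,0],[[30,0,-110],0,0],[[75,0,-110],0,0],[[120,0,-110],0,0],[[120,0,-110],0,0]]'; python3 - <<'E'
from h import *
st(); s=cam('scene');t=cam('top')
a=cv2.resize(s['frame'][160:210,270:336],(400,300),interpolation=cv2.INTER_CUBIC)
b=cv2.resize(t['frame'][150:200,290:356],(400,300),interpolation=cv2.INTER_CUBIC)
c=cv2.resize(t['frame'][200:260,365:445],(400,300),interpolation=cv2.INTER_CUBIC)
d=cv2.resize(s['frame'][145:220,340:440],(400,300),interpolation=cv2.INTER_CUBIC)
cv2.imwrite('pics/crop5.png',np.vstack([np.hstack([a,b]),np.hstack([c,d])]))
E
```

```text
time: 8.2
eef_pos: [0.435, -0.0419, 0.3123]
tcp_rot: [0.043, 0.999, 0.0, 0.0]
contact_force: [0.5, -0.4, -0.7]
opening: 0.999
finger_force: 0.0
t 8.2 p [ 0.435  -0.0419  0.3123] F [ 0.5 -0.4 -0.7] op 0.998945429023718 ff 0.0
```

View pics/crop5.png

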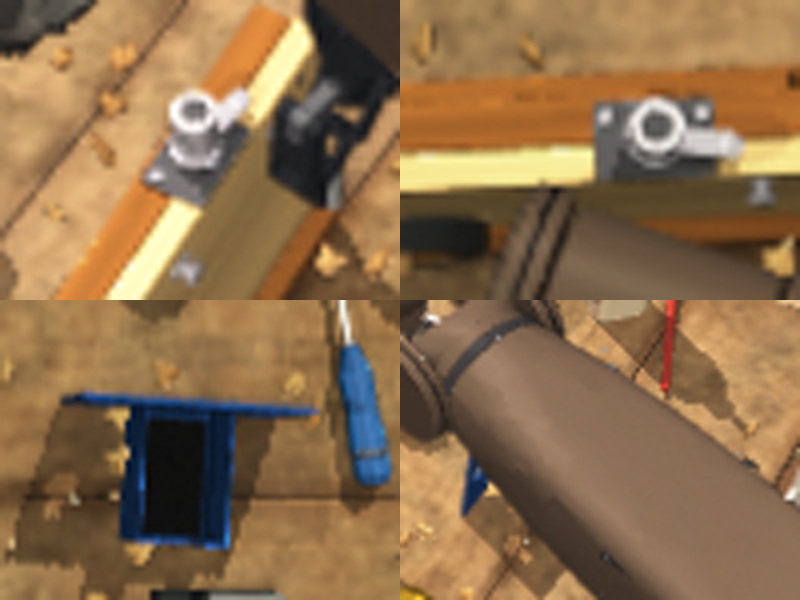

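The crop shows the latch's tongue now pointing right along the board, at about (340,173) in the top view. The holster is undisturbed, with its plate top edge from (377,220) to (429,222) and pocket at (399,235). Next I'll measure the holster and check the tongue height.

```bash
cat >> m.py <<'E'
def holster(t,roi,zr,zt=.115,zp=.08):
    h=cv2.cvtColor(t['frame'],cv2.COLOR_BGR2HSV); x0,y0,x1,y1=roi
    m=np.zeros((400,640),np.uint8); m[y0:y1,x0:x1]=cv2.inRange(h,(100,110,30),(130,255,255))[y0:y1,x0:x1]
    v,u=np.nonzero(m); cs=np.unique(u); 
    top=np.array([(c,v[u==c].min()-.5) for c in cs[2:-2]]); 
    E=plane(t,top,zt)[:,:2]; d,p=line(E); d=d if d[1]>0 else -d
    ends=plane(t,[[cs[0]-.5,top[0,1]+1],[cs[-1]+.5,top[-1,1]+1]],zt)[:,:2]
    y=ends@d; xa=np.array([d[1],-d[0]])
    org=xa*(p@xa)+d*y.mean()
    print('yaw',np.degrees(np.arctan2(-d[0],d[1])).round(2),'width',np.ptp(y).round(4),'origin xy (rear face)',org.round(4))
    return m,org,xa,d
E
python3 - <<'E'
from m import *
t=cam('top'); m,org,xa,ya=holster(t,(370,205,434,262),0)
print('\n'.join(''.join('#' if k else '.' for k in r) for r in m[214:254,372:432]))
P=cloud(t); print('tongue',P[170:176,338:343].reshape(-1,3).round(3)[:,2],'collar',P[165:170,330:335,2].max())
q=P[m>0]; print('plate top z',np.percentile(q[q[:,2]<.14,2],[90,98]))
print('grip from plate',org-.058*xa)
# pocket rim outer: lower half rows
for r in range(226,248): 
    u=np.nonzero(m[r])[0]; X=plane(t,[[u.min()-.5,r],[u.max()+.5,r]],.08)[:,:2]-org; print(r,(X@ya).round(4),(X@xa).round(4))
E
```

```text
yaw -3.57 width 0.1715 origin xy (rear face) [ 0.4224 -0.2963]
............................................................
............................................................
............................................................
............................................................
............................................................
........###########.........................................
...........#########################........................
...................#############################............
...................####################################.....
...................#####################....................
..................#####..........#######....................
..................#####...........######....................
..................#####...........######....................
..................#####...........######....................
..................####............######....................
...................###............######....................
...................###............######....................

[... 1878 characters left out ...]
4] [-0.0345 -0.0295]
231 [ 0.0434 -0.0246] [-0.0377 -0.0327]
232 [ 0.0464 -0.0248] [-0.0412 -0.036 ]
233 [ 0.0462 -0.025 ] [-0.0444 -0.0392]
234 [ 0.046  -0.0251] [-0.0477 -0.0424]
235 [ 0.0458 -0.0221] [-0.0509 -0.0459]
236 [ 0.0456 -0.0223] [-0.0541 -0.0491]
237 [ 0.0454 -0.0224] [-0.0573 -0.0523]
238 [ 0.0485 -0.0226] [-0.0608 -0.0556]
239 [ 0.0483 -0.0228] [-0.064  -0.0588]
240 [ 0.0481 -0.023 ] [-0.0673 -0.062 ]
241 [ 0.0479 -0.0232] [-0.0705 -0.0652]
242 [ 0.0477 -0.0233] [-0.0737 -0.0685]
243 [ 0.0475 -0.0235] [-0.0769 -0.0717]
244 [ 0.0473 -0.0237] [-0.0801 -0.0749]
245 [ 0.0471 -0.0239] [-0.0833 -0.0781]
246 [ 0.0469 -0.0241] [-0.0866 -0.0813]
247 [ 0.0435 -0.0242] [-0.0895 -0.0845]
```

```bash
sed -i "s/    v,u=np.nonzero(m); cs/    n,lab,stt,_=cv2.connectedComponentsWithStats(m); m=np.uint8(lab==1+stt[1:,4].argmax())*255\n    v,u=np.nonzero(m); cs/" m.py; python3 - <<'E'
from m import *
t=cam('top'); m,org,xa,ya=holster(t,(370,205,434,262),0)
P=cloud(t)
for r in (228,233,238,243): 
    u=np.nonzero(m[r])[0]; X=plane(t,[[u.max()+.5,r]],.08)[:,:2]-org; print(r,(X@ya).round(4),(X@xa).round(4))
h=cv2.cvtColor(t['frame'],cv2.COLOR_BGR2HSV)
for r in range(217,225): print(r,[tuple(int(k) for k in h[r,c]) for c in range(375,383)],'|',[tuple(int(k) for k in h[r,c]) for c in range(424,431)])
v,u=np.nonzero(m); b=v.max(); print('front row',b, plane(t,[[u[v==b].mean(),b+.5]],.08)[0,:2]-org)
go(*(org-.058*xa),.2,180-3.57)
E
```

```text
yaw -3.43 width 0.1494 origin xy (rear face) [ 0.4231 -0.2853]
228 [-0.0351] [-0.0231]
233 [-0.0359] [-0.0393]
238 [-0.0336] [-0.0557]
243 [-0.0344] [-0.0718]
217 [(17, 131, 169), (17, 130, 171), (17, 130, 175), (17, 131, 177), (16, 132, 170), (16, 130, 165), (17, 122, 155), (17, 110, 157)] | [(18, 147, 187), (18, 137, 184), (16, 139, 156), (16, 140, 159), (16, 143, 161), (16, 140, 155), (16, 139, 136)]
218 [(16, 133, 174), (17, 131, 169), (17, 125, 155), (17, 119, 146), (15, 119, 141), (15, 108, 125), (6, 36, 100), (122, 33, 122)] | [(18, 146, 190), (16, 137, 149), (16, 141, 156), (16, 137, 154), (16, 141, 163), (17, 138, 164), (17, 138, 107)]
219 [(16, 136, 175), (16, 132, 164), (14, 77, 99), (0, 11, 67), (150, 13, 60), (108, 196, 56), (108, 195, 81), (108, 200, 129)] | [(16, 136, 135), (16, 138, 142), (17, 136, 146), (16, 132, 139), (17, 141, 166), (17, 137, 166), (17, 133, 107)]
220 [(16, 137, 168), (16, 136, 156), (8, 45, 62), (124, 41, 50), (124, 36, 49), (130, 33, 47), (130, 34, 45), (111, 100, 51)] | [(15, 113, 129), (15, 117, 135), (15, 114, 139), (16, 132, 135), (16, 157, 1
[... 526 characters left out ...]

223 [(15, 140, 131), (16, 143, 100), (16, 140, 104), (16, 140, 109), (16, 140, 104), (15, 139, 99), (15, 138, 98), (15, 134, 95)] | [(14, 87, 79), (15, 105, 95), (15, 97, 95), (16, 166, 157), (16, 165, 178), (16, 136, 129), (18, 130, 147)]
224 [(16, 143, 100), (16, 139, 103), (16, 137, 108), (16, 137, 108), (16, 137, 104), (16, 135, 98), (16, 135, 98), (15, 134, 97)] | [(16, 138, 135), (16, 142, 133), (16, 147, 139), (16, 164, 165), (16, 158, 166), (16, 135, 134), (17, 130, 147)]
front row 249 [-0.09474651 -0.0218456 ]
t 8.4 p [ 0.4394 -0.0434  0.3127] F [ 1.6 -0.1  1.1] op 1.0002366077609863 ff 0.0
shift [  53.8 -243.9  112.6] yaw -1.32 phi 175.11 tilt [ 1.6e-03 -1.0e-04 -1.0e+00] j6 -1.81
```

```bash
python3 -c "
from h import *
go(.4394,-.2845,.25,176.6); go(.365,-.2845,.10,176.6);go(.365,-.2845,.012,176.6)
t=cam('top');P=cloud(t)
print('vise',P[256:296:4,398:424:6,2].round(2).tolist())"
```

```text
t 8.4 p [ 0.4394 -0.0434  0.3127] F [ 1.6 -0.1  1.1] op 1.0002366077609863 ff 0.0
shift [ -20.5 -240.3   62.7] yaw -1.49 phi 175.11 tilt [ 1.6e-03 -1.0e-04 -1.0e+00] j6 -1.81
t 8.4 p [ 0.4394 -0.0434  0.3127] F [ 1.6 -0.1  1.1] op 1.0002366077609863 ff 0.0
shift [  53.9 -246.6  212.6] yaw -1.49 phi 175.11 tilt [ 1.6e-03 -1.0e-04 -1.0e+00] j6 -1.81
t 8.4 p [ 0.4394 -0.0434  0.3127] F [ 1.6 -0.1  1.1] op 1.0002366077609863 ff 0.0
shift [  54.1 -246.6  300.6] yaw -1.49 phi 175.11 tilt [ 1.6e-03 -1.0e-04 -1.0e+00] j6 -1.81
vise [[-0.01, 0.0, 0.0, 0.0, -0.01], [0.02, 0.07, 0.11, 0.12, -0.01], [0.01, 0.06, 0.12, 0.12, 1.6], [0.01, 0.11, 0.11, 0.11, 0.12], [0.02, 0.12, 0.12, 0.11, 0.11], [0.02, 0.06, 0.08, 0.07, 0.01], [0.01, 0.04, 0.06, 0.07, 0.0], [0.01, 0.1, 0.1, 0.1, 0.09], [0.01, 0.12, 0.11, 0.12, 0.11], [-0.02, -0.0, 0.11, 0.11, 0.11]]
```

```bash
python3 -m crank '[[[-10,-45,10],-1.5,0],[[-20,-90,20],-1.5,0],[[-20,-140,20],-1.5,0],[[-20,-190,20],-1.5,0],[[-10,-238,40],-1.5,0],[[30,-245,70],-1.5,0],[[53,-246,110],-1.5,0],[[53,-246,150],-1.5,0],[[53,-246,190],-1.5,0],[[53,-246,190],-1.5,0]]';python3 -c "
from h import *
go(.365,-.2845,.012,176.6)
"
```

```text
time: 9.45
eef_pos: [0.362, -0.2808, 0.1158]
tcp_rot: [0.03, 1.0, 0.005, -0.004]
contact_force: [-0.4, 0.1, 0.2]
opening: 1.004
finger_force: 0.0
t 9.45 p [ 0.362  -0.2808  0.1158] F [-0.4  0.1  0.2] op 1.0043420509760301 ff 0.0
shift [ -4.2  -4.6 103.7] yaw -0.02 phi 176.58 tilt [-0.0085  0.0107 -0.9999] j6 -2.39
```

```bash
python3 -m crank '[[[0,0,20],0,0],[[0,0,50],0,0],[[0,0,80],0,0],[[0,0,105],0,0],[[0,0,110],0,0],[[0,0,110],0,0],[[0,0,110],0,0]]';python3 - <<'E'
from h import *
go(.365,-.2845,.012,176.6)
s=cam('scene');t=cam('top')
cv2.imwrite('pics/crop6.png',np.hstack([cv2.resize(s['frame'][120:220,330:430],(400,400),interpolation=cv2.INTER_CUBIC),cv2.resize(t['frame'][190:290,350:450],(400,400),interpolation=cv2.INTER_CUBIC)]))
E
```

```text
time: 10.15
eef_pos: [0.3662, -0.2855, 0.0141]
tcp_rot: [0.029, 1.0, -0.001, 0.001]
contact_force: [0.0, -0.1, 1.0]
opening: 0.993
finger_force: 0.0
t 10.15 p [ 0.3662 -0.2855  0.0141] F [ 0.  -0.1  1. ] op 0.9927900772830288 ff 0.0
shift [1.3 0.9 2. ] yaw 0.04 phi 176.64 tilt [ 0.0022 -0.0026 -1.    ] j6 -2.39
```

View pics/crop6.png

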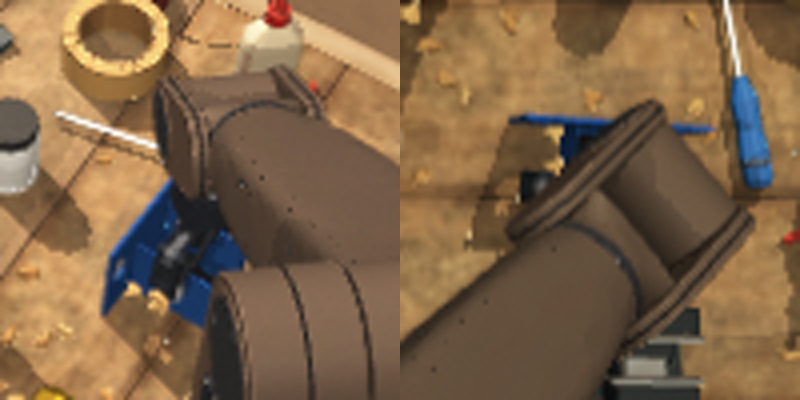

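The crop shows the gripper down on the holster and the plate still in place. The left finger, at about (373,167) in the scene view, is outside the pocket's left wall. I'll close now.

```bash
python3 -m crank '[[[0,0,0],0,40],[[0,0,0],0,70],[[0,0,0],0,100],[[0,0,0],0,140],[[0,0,0],0,200],[[0,0,0],0,255],[[0,0,0],0,255],[[0,0,0],0,255]]' 90;python3 - <<'E'
from m import *
go(.365,-.2845,.012,176.6); t=cam('top'); holster(t,(370,205,434,226),0)
E
```

```text
time: 11.05
eef_pos: [0.3656, -0.2853, 0.0137]
tcp_rot: [0.03, 1.0, -0.001, 0.001]
contact_force: [-2.0, -0.1, 6.5]
opening: 0.686
finger_force: 97.9
t 11.05 p [ 0.3656 -0.2853  0.0137] F [-2.  -0.1  6.5] op 0.6857543033392358 ff 97.87927150726318
shift [0.6 0.7 1.7] yaw 0.01 phi 176.61 tilt [ 0.0017 -0.0027 -1.    ] j6 -2.39
yaw -3.52 width 0.0794 origin xy (rear face) [ 0.4257 -0.2441]
```

```bash
python3 -m crank '[[[0,0,-15],0,255],[[0,0,-40],0,255],[[0,0,-80],0,255],[[0,0,-120],0,255],[[0,0,-135],0,255],[[0,0,-135],0,255],[[0,0,-135],0,255]]' 110;python3 - <<'E'
from m import *
go(*b2w(-.1045,0),.150,183.06); t=cam('top'); holster(t,(370,195,440,226),0,.115+.13)
E
```

```text
time: 11.8
eef_pos: [0.3638, -0.2828, 0.1454]
tcp_rot: [0.03, 1.0, 0.001, -0.001]
contact_force: [-0.3, 0.3, -4.0]
opening: 0.681
finger_force: 119.3
t 11.8 p [ 0.3638 -0.2828  0.1454] F [-0.3  0.3 -4. ] op 0.6807107230292899 ff 119.26488518714905
shift [-57.4 225.8  -4.2] yaw -6.44 phi 176.62 tilt [-0.002   0.0023 -1.    ] j6 -2.39
yaw -3.23 width 0.0812 origin xy (rear face) [ 0.4247 -0.2431]
```

```bash
python3 -m crank '[[[-8,30,-5],-1,255],[[-18,70,-5],-2,255],[[-28,110,-5],-3,255],[[-38,150,-5],-4,255],[[-48,190,-5],-5.5,255],[[-55,215,-5],-6.4,255],[[-57,226,-5],-6.4,255],[[-57,226,-5],-6.4,255],[[-57,226,-5],-6.4,255]]';python3 - <<'E'
from m import *
go(*b2w(-.1045,0),.1367,183.06); t=cam('top'); s=cam('scene')
cv2.imwrite('pics/crop7.png',np.hstack([cv2.resize(s['frame'][150:230,260:340],(400,400),interpolation=cv2.INTER_CUBIC),cv2.resize(t['frame'][150:230,290:370],(400,400),interpolation=cv2.INTER_CUBIC)]))
E
```

```text
time: 12.75
eef_pos: [0.4341, -0.062, 0.1509]
tcp_rot: [-0.026, 1.0, 0.0, -0.001]
contact_force: [0.4, -1.0, -4.2]
opening: 0.687
finger_force: 119.8
t 12.75 p [ 0.4341 -0.062   0.1509] F [ 0.4 -1.  -4.2] op 0.6873491903838415 ff 119.80408072471619
shift [-0.4  1.2 14.2] yaw -0.05 phi -176.99 tilt [-2.4e-03  1.0e-04 -1.0e+00] j6 -2.0
```

View pics/crop7.png

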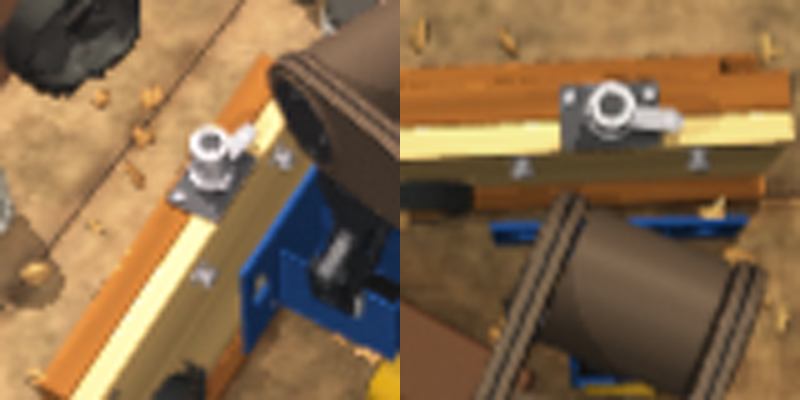

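The crop shows the holster held in front of the board. In the top view its plate spans about (308,195) to (360,194), and the screws are at (314.5,183.5) and (349.5,182). Next I'll measure the plate against the board with the same camera.

```bash
python3 - <<'E'
from m import *
t=cam('top'); h=cv2.cvtColor(t['frame'],cv2.COLOR_BGR2HSV)
m=cv2.inRange(h,(100,110,30),(130,255,255)); print('\n'.join(''.join('#' if k else '.' for k in r) for r in m[190:204,300:368]))
s=st(); zt=.115+s['eef_pos'][2]-.0137
for v in range(192,200): print(v,[int(k) for k in h[v,304:312,2]],[int(k) for k in h[v,356:366,2]])
# upper edge of the plate in visible columns, subpixel by saturation/hue mask on hue distance
B=t['frame'].astype(float); f=B[...,0]-B[...,2]   # blue minus red
e=[]
for u in list(range(311,322))+list(range(340,358)):
    col=f[188:202,u]; g=np.diff(col); k=int(g.argmax())
    if 0<k<len(g)-1: a,b,c=g[k-1:k+2]; e.append((u,188+k+.5+.5*(a-c)/(a-2*b+c)))
X=plane(t,e,zt)[:,:2]-O; d,p=line(X); d=d*np.sign(d[1])
print('yaw',np.degrees(np.arctan2(-d[0],d[1])),'board x of rear face',(X@XA).mean(),'resid',np.std((X-p)@[d[1],-d[0]]))
print('tcp board',(s['eef_pos'][:2]-O)@XA,(s['eef_pos'][:2]-O)@YA)
for ul,ur in((308,359.5),(308.5,360.5)):
  E=(plane(t,[[ul,195.5],[ur,194]],zt)[:,:2]-O)@YA; print(E,E.mean())
E
```

```text
....................................................................
....................................................................
....................................................................
.........................................#########...#######........
.........#########..................#######################.........
........##########......................##################..........
.........########..........................##############...........
.........########...................................................
....................................................................
....................................................................
....................................................................
....................................................................
....................................................................
....................................................................
t 12.9 p [ 0.4346 -0.0627  0.1517] F [-0.5  0.4 -4.4] op 0.6837908030426957 ff 119.79832649230957
192 [60, 60, 62, 62, 58, 59, 63, 67]
[... 208 characters left out ...]
1, 135, 136, 134]
195 [107, 107, 104, 93, 97, 130, 130, 125] [42, 42, 45, 106, 142, 143, 137, 136, 136, 132]
196 [105, 108, 104, 94, 62, 61, 58, 44] [42, 43, 97, 131, 134, 138, 139, 139, 133, 128]
197 [102, 104, 103, 98, 76, 42, 44, 45] [44, 79, 140, 137, 139, 142, 141, 144, 134, 124]
198 [101, 103, 102, 102, 95, 45, 45, 45] [79, 105, 141, 141, 141, 140, 134, 139, 134, 124]
199 [105, 105, 101, 99, 98, 88, 90, 89] [131, 146, 139, 132, 129, 128, 136, 142, 144, 136]
yaw 2.1417875 board x of rear face -0.04485686633833783 resid 0.0017418614277864126
tcp board -0.1044036529029111 -0.0019128882366933285
[ 0.07252906 -0.07681077] -0.002140857679512123
[ 0.07108196 -0.07970728] -0.004312658971207722
```

```bash
python3 -m crank '[[[0,2,8],0,255],[[0,2,14],0,255],[[-10,2,14],0,255],[[-20,2,14],0,255],[[-30,2,14],0,255],[[-30,2,14],0,255],[[-30,2,14],0,255]]';python3 -c "
from h import *
go(*b2w(-.0575,0),.1370,183.06)"
```

```text
time: 13.6
eef_pos: [0.4652, -0.058, 0.1381]
tcp_rot: [-0.027, 1.0, 0.0, -0.0]
contact_force: [-0.3, 0.7, -3.9]
opening: 0.685
finger_force: 119.8
t 13.6 p [ 0.4652 -0.058   0.1381] F [-0.3  0.7 -3.9] op 0.6854447247934594 ff 119.78308439254761
shift [-16.1  -1.1   1.1] yaw -0.01 phi -176.95 tilt [-4.e-04  0.e+00 -1.e+00] j6 -1.96
```

```bash
python3 -m crank '[[[-4,-0.7,1],0,255],[[-8,-0.7,1],0,255],[[-11,-0.7,1],0,255],[[-14,-0.7,1],0,255],[[-14,-0.7,1],0,255]]';python3 -c "
from h import *
go(*b2w(-.0575,0),.1370,183.06)"
```

```text
time: 14.1
eef_pos: [0.4789, -0.058, 0.137]
tcp_rot: [-0.026, 1.0, 0.0, -0.0]
contact_force: [-1.0, -0.2, -4.2]
opening: 0.682
finger_force: 119.8
t 14.1 p [ 0.4789 -0.058   0.137 ] F [-1.  -0.2 -4.2] op 0.6815106621078456 ff 119.77253437042236
shift [-2.4 -0.4 -0. ] yaw -0.04 phi -176.98 tilt [-4.e-04  0.e+00 -1.e+00] j6 -1.95
```

```bash
python3 -m crank '[[[-1,0,0],0,255],[[-2,0,0],0,255],[[-2,0,0],0,255],[[-2,0,3],0,255],[[-2,0,6],0,255],[[-2,0,9],0,255],[[-2,0,9],0,255]]';python3 -c "
from h import *
go(*b2w(-.0575,0),.1170,183.06)"
```

```text
time: 14.8
eef_pos: [0.4789, -0.0575, 0.1272]
tcp_rot: [-0.027, 1.0, 0.0, -0.003]
contact_force: [-6.0, 1.2, -2.8]
opening: 0.684
finger_force: 119.8
t 14.8 p [ 0.4789 -0.0575  0.1272] F [-6.   1.2 -2.8] op 0.684071556701317 ff 119.76318597793579
shift [-2.5 -0.9 10.2] yaw 0.06 phi -176.88 tilt [-5.e-03  7.e-04 -1.e+00] j6 -1.95
```

```bash
python3 -m crank '[[[1,0,3],0,255],[[1,0,6],0,255],[[1,0,9],0,255],[[1,0,9],0,255]]';python3 -c "
from h import *
go(*b2w(-.0575,0),.1170,183.06)"
```

```text
time: 15.2
eef_pos: [0.4789, -0.0578, 0.1182]
tcp_rot: [-0.027, 1.0, 0.0, -0.001]
contact_force: [-3.9, -0.5, -3.8]
opening: 0.683
finger_force: 119.7
t 15.2 p [ 0.4789 -0.0578  0.1182] F [-3.9 -0.5 -3.8] op 0.6827958046706036 ff 119.67249155044556
shift [-2.4 -0.6  1.2] yaw -0.02 phi -176.96 tilt [-2.4e-03  4.0e-04 -1.0e+00] j6 -1.95
```

```bash
python3 -m crank '[[[0,0,1],0,255],[[0,0,2],0,255],[[0,0,3],0,255],[[0,0,3],0,255]]';python3 -c "
from h import *
go(*b2w(-.0575,0),.1170,183.06)"
```

```text
time: 15.6
eef_pos: [0.4791, -0.0579, 0.1167]
tcp_rot: [-0.027, 1.0, -0.0, -0.001]
contact_force: [-8.8, 1.3, 1.8]
opening: 0.688
finger_force: 120.3
t 15.6 p [ 0.4791 -0.0579  0.1167] F [-8.8  1.3  1.8] op 0.6881735234196875 ff 120.33650636672974
shift [-2.2 -0.5 -0.3] yaw 0.06 phi -176.88 tilt [-2.3e-03 -3.0e-04 -1.0e+00] j6 -1.95
```

```bash
python3 -m crank '[[[0,0,2],0,255],[[0,0,2],0,200],[[0,0,2],0,60],[[0,0,2],0,0],[[0,0,2],0,0],[[0,0,-20],0,0],[[0,0,-60],0,0],[[0,0,-100],0,0],[[0,0,-140],0,0],[[50,0,-170],0,0]]';python3 -m crank '[[[45,0,-20],0,0],[[45,0,-20],0,0],[[45,0,-20],0,0]]';python3 - <<'E'
from m import *
st(); t=cam('top'); s=cam('scene')
cv2.imwrite('pics/crop8.png',np.hstack([cv2.resize(s['frame'][150:230,260:340],(400,400),interpolation=cv2.INTER_CUBIC),cv2.resize(t['frame'][150:230,290:370],(400,400),interpolation=cv2.INTER_CUBIC)]))
E
```

```text
time: 16.6
eef_pos: [0.4402, -0.0611, 0.2853]
tcp_rot: [-0.027, 1.0, -0.001, 0.003]
contact_force: [0.4, -0.7, 0.4]
opening: 0.998
finger_force: 0.0
time: 16.9
eef_pos: [0.3926, -0.0629, 0.3032]
tcp_rot: [-0.026, 1.0, -0.001, 0.002]
contact_force: [0.3, -0.0, -0.8]
opening: 0.998
finger_force: 0.0
t 16.9 p [ 0.3926 -0.0629  0.3032] F [ 0.3 -0.  -0.8] op 0.9982744804763514 ff 0.0
```

View pics/crop8.png

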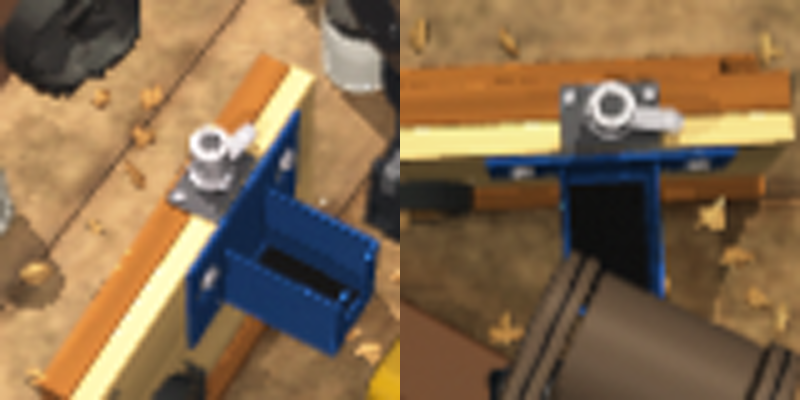

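The crop shows the holster hanging flat on the board with both screw heads showing in the slots, the plate spanning about (308,183) to (357,182) in the top view, and the latch still open. I'll check it numerically, then go to the latch.

```bash
python3 - <<'E'
from m import *
t=cam('top')
m,org,xa,d=holster(t,(300,176,365,212),0,.218); print('board xy',(org-O)@XA,(org-O)@YA)
P=cloud(t); q=P[178:183,309:357].reshape(-1,3); q=q[np.abs((q[:,:2]-O)@XA+.002)<.004]; print('z',np.percentile(q[:,2],[50,80,95]))
go(.5578,-.0541,.3,175); go(.5578,-.0541,.2028,175)
E
```

```text
yaw 2.89 width 0.1492 origin xy (rear face) [ 0.5356 -0.0539]
board xy -0.003087356515758562 0.0015003838611983619
z [0.21026034 0.21602625 0.21895852]
t 17.05 p [ 0.3924 -0.0625  0.3005] F [ 0.2 -0.  -0.6] op 0.998836426786928 ff 0.0
shift [-1.656e+02 -3.000e-01  1.000e-01] yaw 8.02 phi -176.98 tilt [-0.0019  0.0011 -1.    ] j6 -2.04
t 17.05 p [ 0.3924 -0.0625  0.3005] F [ 0.2 -0.  -0.6] op 0.998836426786928 ff 0.0
shift [-165.8   -0.4   97.3] yaw 8.02 phi -176.98 tilt [-0.0019  0.0011 -1.    ] j6 -2.04
```

```bash
python3 -m crank '[[[-40,0,-8],4,0],[[-80,0,-8],8,0],[[-120,0,-8],8,0],[[-155,0,-5],8,0],[[-166,0,0],8,0],[[-166,0,0],8,0],[[-166,0,40],8,0],[[-166,0,80],8,0],[[-166,0,97],8,0],[[-166,0,97],8,0]]';python3 -m crank '[[[0,0,0],0,0]]';python3 -c "
from h import *
go(.5583,-.0541,.2028,175)"
```

```text
time: 18.05
eef_pos: [0.5544, -0.0532, 0.2005]
tcp_rot: [0.044, 0.999, 0.001, -0.004]
contact_force: [-0.2, -0.2, -0.2]
opening: 1.002
finger_force: 0.0
time: 18.15
eef_pos: [0.5574, -0.054, 0.2053]
tcp_rot: [0.044, 0.999, -0.0, 0.0]
contact_force: [-0.2, 0.8, 0.1]
opening: 1.004
finger_force: 0.0
t 18.15 p [ 0.5574 -0.054   0.2053] F [-0.2  0.8  0.1] op 1.0040889314340882 ff 0.0
shift [-0.9 -0.   2.5] yaw 0.0 phi 175.0 tilt [ 0.e+00 -1.e-04 -1.e+00] j6 -1.76
```

```bash
python3 -m crank '[[[-1,0,2],0,100],[[-1,0,2],0,255],[[-1,0,2],0,255],[[-1,0,2],0,255],[[-1,0,2],0,255],[[-1,0,2],0,255],[[-1,0,-3],0,255],[[-1,0,-7],0,255],[[-1,0,-7],0,255]]' 60;python3 -c "
from h import *
go(.5583,-.0541,.2028,95)"
```

```text
time: 19.05
eef_pos: [0.5589, -0.0547, 0.2109]
tcp_rot: [0.044, 0.999, -0.001, 0.0]
contact_force: [2.2, -4.7, -6.4]
opening: 0.282
finger_force: 59.1
t 19.05 p [ 0.5589 -0.0547  0.2109] F [ 2.2 -4.7 -6.4] op 0.28234129464736024 ff 59.06298100948334
shift [0.7 0.6 8.1] yaw 80.0 phi 175.0 tilt [ 2.0e-04 -1.4e-03 -1.0e+00] j6 -1.76
```

```bash
python3 -m crank '[[[0,0,0],8,255],[[0,0,0],16,255],[[0,0,0],24,255],[[0,0,0],32,255],[[0,0,0],40,255],[[0,0,0],48,255],[[0,0,0],56,255],[[0,0,0],64,255],[[0,0,0],72,255],[[0,0,0],80,255]]';python3 -m crank '[[[0,0,0],0,255],[[0,0,0],0,255],[[0,0,4],0,255],[[0,0,9],0,255],[[0,0,9],0,255]]'; python3 -c "
from h import *
go(.5583,-.0541,.2028,95)"
```

```text
time: 20.05
eef_pos: [0.5581, -0.0556, 0.21]
tcp_rot: [0.678, 0.735, -0.002, 0.0]
contact_force: [0.5, -8.0, -5.2]
opening: 0.281
finger_force: 59.1
time: 20.55
eef_pos: [0.5582, -0.0557, 0.2039]
tcp_rot: [0.675, 0.737, -0.002, 0.0]
contact_force: [-3.6, -6.8, 3.7]
opening: 0.276
finger_force: 60.2
t 20.55 p [ 0.5582 -0.0557  0.2039] F [-3.6 -6.8  3.7] op 0.2760342387971806 ff 60.15169680118561
shift [1.6 0.3 1.1] yaw 0.02 phi 95.02 tilt [-0.0021 -0.0037 -1.    ] j6 -0.36
```

```bash
python3 -m crank '[[[0,0,0],0,150],[[0,0,0],0,0],[[0,0,0],0,0],[[0,0,-20],0,0],[[0,0,-60],0,0],[[0,0,-100],0,0],[[40,0,-120],0,0],[[80,0,-120],0,0],[[120,0,-120],0,0],[[160,0,-120],0,0]]';python3 -m crank '[[[40,0,0],0,0],[[80,0,0],0,0],[[80,0,0],0,0]]'; python3 - <<'E'
from m import *
st(); t=cam('top'); s=cam('scene')
m,org,xa,d=holster(t,(300,176,365,212),0,.218); print('board xy',(org-O)@XA,(org-O)@YA)
P=cloud(t); print('tongue z',np.sort(P[177:186,330:334,2].ravel()).round(4)[-14:],'collar',P[164:176,326:338,2].max())
cv2.imwrite('pics/crop9.png',np.hstack([cv2.resize(s['frame'][150:230,260:340],(400,400),interpolation=cv2.INTER_CUBIC),cv2.resize(t['frame'][150:230,290:370],(400,400),interpolation=cv2.INTER_CUBIC)]))
E
```

```text
time: 21.55
eef_pos: [0.5444, 0.1074, 0.323]
tcp_rot: [0.675, 0.737, 0.001, -0.0]
contact_force: [0.6, 0.4, -0.4]
opening: 1.0
finger_force: 0.0
time: 21.85
eef_pos: [0.5366, 0.1897, 0.3226]
tcp_rot: [0.673, 0.739, 0.001, -0.001]
contact_force: [-0.5, 0.2, 0.4]
opening: 1.003
finger_force: 0.0
t 21.85 p [0.5366 0.1897 0.3226] F [-0.5  0.2  0.4] op 1.0033507728404263 ff 0.0
yaw 2.25 width 0.0657 origin xy (rear face) [ 0.5378 -0.0956]
board xy -0.003133569522672209 -0.04029101511027885
tongue z [0.2267 0.227  0.227  0.2271 0.2272 0.2278 0.2283 0.2285 0.2287 0.2293
 0.2296 0.2298 0.2318 1.6028] collar 0.2681131338151832
```

View pics/crop9.png

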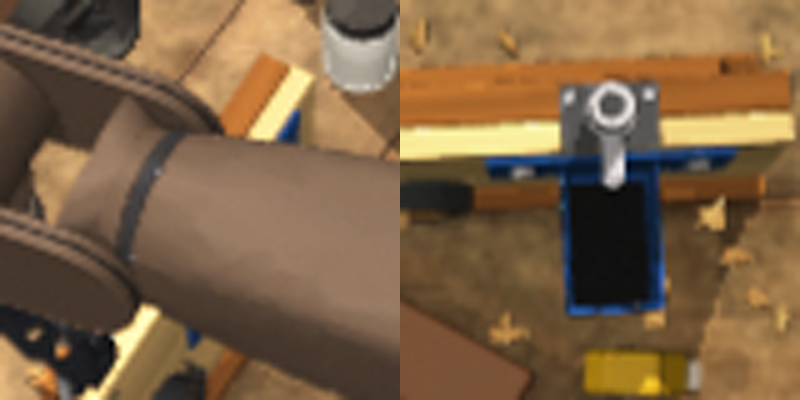

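The crop shows the tongue back over the plate at about (332.5,186) in the top view, pointing straight out, and the holster still in place. I'll confirm the collar is fully down and then hand in.

```bash
python3 - <<'E'
from h import *
a=[];b=[]
for _ in range(4):
    P=cloud(cam('top')); r=P[166:175,328:337].reshape(-1,3); r=r[(r[:,2]>.25)&(r[:,2]<.29)]; a.append(np.median(r[:,2]))
    q=P[178:186,331:334,2].ravel(); q=q[(q>.222)&(q<.25)]; b.append(np.median(q))
print(a,b)
ok=np.mean(a)<.264 and np.mean(b)<.231; print(ok)
if ok: print(ctrl.sign_off())
E
```

```text
[np.float64(0.26025778612887873), np.float64(0.26034352845643993), np.float64(0.2607836337537267), np.float64(0.25989643697995934)] [np.float64(0.22617387066266348), np.float64(0.2266153757928604), np.float64(0.22548454076871827), np.float64(0.22605804047683753)]
True
the job is handed in; nothing more can be done
None
```

The holster hangs fully home on both screws and the latch is shut over its back plate; I handed the job in at about 22 s without seeing the verdict, and the last depth reading had the tongue top at 226 mm and the collar top at 260 mm, as expected when the latch is fully down.

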